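# Put the sewing things back in their fitted trays

## Robot

A 7-joint arm with a two-finger parallel gripper is mounted at the origin on the work surface. World frame = base frame: x ahead of the robot, y to its left, z up, the work surface at z = 0. Lengths are in m, angles in rad, forces in N, time in s.
With the tool pointing down it reaches from about 0.425 to 0.825 m from the base axis. Payload 3.6 kg.
Tool frame: the origin (TCP) lies at the very end of the fingers, on their centre line; the grasp point (between the pads) lies 19 mm behind it; z points along the fingers, y is the line along which they close (so a half turn about z gives the same grasp; the last joint's range is limited). The gripper opens to 85 mm and grips with 20 to 120 N. Pads are 22 mm wide; open, the fingers measure 114 mm over their backs; the gripper's body (76 mm by 85 mm) begins 54 mm behind the grasp point. The pads swing forward as they close: fully open they stand 13 mm farther back than shut.
Start: joints at [-1.349, 0.615, -0.013, 1.423, 0.008, 1.103, -0.04], TCP at [0.16, 0.63, 0.231] pointing down, gripper open.
Joint ranges: [-3.12, 3.12], [-0.3, 2.06], [-1.34, 1.32], [0.26, 2.42], [-1.36, 4.5], [0.01, 1.98], [-2.84, 2.84]. Speed limits (rad/s): [2.79, 2.79, 3.14, 3.14, 3.14, 3.14, 3.14].

## Interface

Orientations are given as a 3x3 rotation matrix whose columns are the frame's x, y, z axes.
In Python, from station import env gives the robot as it stands.
- The arm moves only by the tool apply_moves, never from a script. Its argument "targets" is one flat list of numbers, 7 for each row, row after row: the closure, from 0 (fully open) to 1 (shut), then the shift along the tool's x, y, z in m, then the turn, a rotation vector about the tool's x, y, z in degrees. In form: [jaw, tx, ty, tz, ax, ay, az, jaw, tx, ty, tz, ax, ay, az, ...]. A call has exactly 8 rows; each row shifts and turns the commanded pose from where the row before left it, along the tool's axes as they then stand; what a row does not reach is not made up. A row lasts 1/8 s, in which the tool goes at most 62.5 mm and 10.7 degrees, less where a joint would pass 70% of its speed; a pose out of reach is approached as far as the arm can. A call is refused whole if a number of a shift passes 0.0625 or a number of a turn 10.7, either way. A call with a gripper value outside its range is refused whole. The fingers move at their own pace and stop on an object; "force" is the grip in N (left out, the last holds). Time passes only in rows, so rows that do not move let the fingers close, or fill a call up. It gives the time, the measured TCP pose, the force, the opening and the grip force at its end, in the units of the state.
- env.state(): the state, without advancing time (a new reading comes with each control period).
- env.grab_frame(name): name is "scene" or "top" or "wrist"; returns a dict with "image" (480x640x3 uint8, red, green, blue), "range_z" (480x640 float32, m along the optical axis (not along the pixel's ray), 0 where there is no reading), "fov_y" (degrees; the focal length in pixels is half the picture's height over the tangent of half this angle, whatever the lens; pixels are square), "cx", "cy" (the principal point, pixels), "k1" (the pictures are not rectified: a ray, as slopes to the right and down, at radius r is drawn at 1 + k1 r^2 times it, then the intrinsics apply), "extrinsics" (4x4, takes a point from camera to world coordinates); the wrist camera has in their place "hand_eye" (4x4, takes a point from camera to tool coordinates, whose origin is the TCP and whose axes are the flange's). Camera axes: x right, y down, z forward; pixel columns grow to the right and rows downward; lengths in m; the calibration is good to about 2 mm. A picture is of the moment at which its call begins: read the wrist's pose just before it.
- env.sign_off(): hands the job in; it is judged then, once.
The state is a dict: "time": time; "joints": joint angles; "joint_vel": joint speeds; "joint_efforts": joint torques, N m; "position": TCP position; "eef_rot": TCP orientation; "force": force on the tool from outside, world axes, zero at the start; "wrist_torque": the same for the moment, N m; "finger_gap": finger opening in m; "gripper_force": force on a finger pad.
Only numpy, scipy, OpenCV 4.12 (cv2) and the standard library are available. Lean on these libraries where they do the work, as an engineer would, in place of code of your own. Each camera call takes 0.05 s, during which the arm holds its last target. There are 200 camera calls.

## Task

Tidy the sewing counter: put the thread spool, the pin tin, the wooden pressing block and the tape measure each back in the shallow oak tray made to its shape and size, right way up and flat on the tray floor inside the lip. Set each one down gently, without dropping it, and leave the little button jar standing where it is.

Things in the scene. Friction and masses are not known exactly. Their poses are not given: they have to be found in the camera images.
- spool: White thread spool standing upright, 64 mm tall: a flange 50 mm across and 4 mm thick at the bottom, then wound off-white thread 40 mm across up to 56 mm high (grip here), then a core stub 20 mm across. About 0.1 kg. Origin: centre of its underside; z up along its axis. It belongs in the small round tray.
- tin: Round plain aluminium pin tin, closed, 64 mm across, 32 mm high, about 0.12 kg. Origin: centre of its underside; z up. It belongs in the large round tray.
- clapper: Oblong block of pale wood (a tailor's pressing block) with a dark strip along each long side; 110 mm long (its x), 40 mm wide (its y; grip across this), 32 mm high, about 0.15 kg. Origin: centre of its underside; z up. The two ends are alike. It belongs in the oblong tray, either way round.
- tape: Square grey plastic tape-measure case with a steel disc on top, 54 x 54 mm (sides along its x and y), 30 mm high, rounded edges, about 0.15 kg. Origin: centre of its underside; z up. It belongs in the square tray, turned any of the four ways.
- tray_small_round: Oak-brown tray, fixed to the counter, with a 4 mm thick floor and an upright lip 6 mm wide whose top is 10 mm above the counter. Origin: centre of its underside, on the counter; z up. Round, 78 mm across outside, 66 mm inside: for the spool.
- tray_large_round: Oak-brown tray, fixed to the counter, with a 4 mm thick floor and an upright lip 6 mm wide whose top is 10 mm above the counter. Origin: centre of its underside, on the counter; z up. Round, 92 mm across outside, 80 mm inside: for the pin tin.
- tray_oblong: Oak-brown tray, fixed to the counter, with a 4 mm thick floor and an upright lip 6 mm wide whose top is 10 mm above the counter. Origin: centre of its underside, on the counter; z up. Rectangular, outside 138 mm (its x) by 68 mm (its y), inside 126 x 56 mm: for the pressing block.
- tray_square: Oak-brown tray, fixed to the counter, with a 4 mm thick floor and an upright lip 6 mm wide whose top is 10 mm above the counter. Origin: centre of its underside, on the counter; z up. Square, outside 82 x 82 mm (sides along its x and y), inside 70 x 70 mm: for the tape measure.
- button_jar: Small closed glass jar of buttons with a dark lid, 44 mm across, 58 mm high, loose; leave it standing. Origin: centre of its underside. It and two small bystanders (thimble and bobbin, under 25 mm high) stand between the two mixed rows of things and trays, 100 mm or more from any centre; things and trays are 140 mm or more apart. Taller equipment is only at the back and sides.
There are look-alikes about, which are no part of the job. Leave any red look-alike of the tin alone. Of the things shaped like the clapper, the wood one is meant.

How it is judged:
By the outcome, as a careful person would: the job done as asked, in the order asked, and still so for the second after the job is handed in, with the robot touching nothing.
It also fails if it takes over 106 s, if anything falls off the work surface, if the arm or the gripper's body presses on something with over 40 N, if the wrist force passes 120 N, or if a joint passes its speed limit or range.

## Working session

There is one attempt and no reset: what is moved stays moved. The work goes in short steps, Python scripts to look and compute and a tool call to move; the robot and the scene stay as the last step left them, time stands still between calls to the robot, and variables do not carry over. Pictures are saved under pics/ and viewed, at most 14 in all, crops included, and the job is handed in when it is done.

Besides the shell and the picture viewer there is one more tool, called after ">>>" as name(argument=value, ...) on one line, values as JSON. apply_moves: Moves the arm, as the interface text tells. Its arguments: {"type":"object","properties":{"targets":{"type":"array"},"force":{"type":"number"}},"required":["targets"]}

```bash
ls; mkdir -p pics
python3 - <<'E'
from station import env
import cv2,numpy as np
s=env.state();print(s['time'],s['position'],np.round(s['eef_rot'],3).tolist(),s['finger_gap'])
for n in("top","scene"):
    f=env.grab_frame(n);cv2.imwrite(f'pics/{n}0.png',f['image'][:,:,::-1]);np.savez(f'{n}0.npz',**f)
    print(n,f['fov_y'],f['cx'],f['cy'],f['k1'],np.round(f['extrinsics'],3).tolist())
E
```

```text
pics
0.0 [0.1598427 0.6292339 0.230123 ] [[-0.969, 0.246, -0.001], [0.246, 0.969, -0.003], [-0.0, -0.003, -1.0]] 0.08527766061742147
top 53.85192568117355 320.18010608627253 238.0229864029535 -0.017354668592663974 [[-0.02, -0.999, 0.032, 0.42], [-1.0, 0.021, 0.014, -0.018], [-0.015, -0.032, -0.999, 1.096], [0.0, 0.0, 0.0, 1.0]]
scene 46.18069986374849 315.0126330822964 236.92284440633463 -0.08285429592069607 [[-0.116, 0.862, -0.494, 1.068], [0.993, 0.098, -0.061, 0.07], [-0.004, -0.498, -0.867, 1.063], [0.0, 0.0, 0.0, 1.0]]
```

View pics/top0.png

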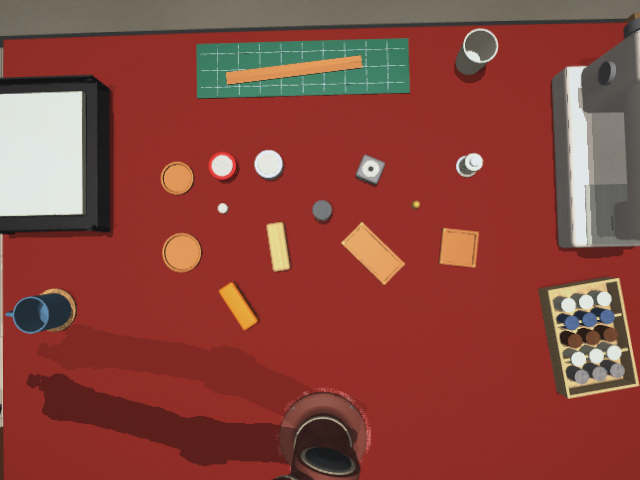

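View pics/scene0.png

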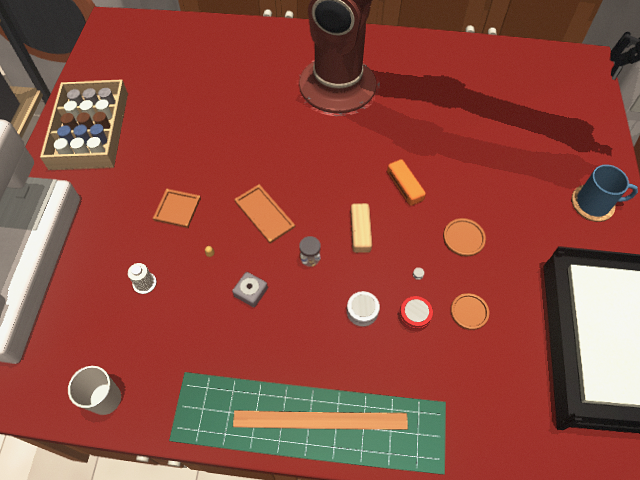

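Top view candidates:
- **Spool:** (470,165). Not the bobbin (222,208), the box spools (585,320) or the cup (478,50).
- **Tin:** plain one at (268,164). Not the red one (222,166).
- **Clapper:** pale wood at (278,247). Not the orange block (238,306) or the strip (295,70).
- **Tape:** (370,169).
- **Trays:** small round (177,178), large round (182,252), oblong (373,253), square (459,248).
- **Jar:** (322,210).

The arm is out of frame in both views. Next I'll check these in one close crop and measure them.

```bash
cat > h.py <<'E'
import numpy as np,cv2
def K(f):
    F=240/np.tan(np.radians(f['fov_y'])/2); return np.array([[F,0,f['cx']],[0,F,f['cy']],[0,0,1.]])
def rays(f,px):
    return cv2.undistortPoints(np.float64(px).reshape(-1,1,2),K(f),np.array([float(f['k1']),0,0,0])).reshape(-1,2)
def plane(f,px,z,T=None):
    T=f['extrinsics'] if T is None else T
    d=np.c_[rays(f,px),np.ones(len(np.reshape(px,(-1,2))))]@T[:3,:3].T
    return T[:3,3]+d*((z-T[2,3])/d[:,2])[:,None]
def world(f,T=None):
    T=f['extrinsics'] if T is None else T
    v,u=np.mgrid[:480,:640];r=rays(f,np.c_[u.ravel(),v.ravel()])
    z=f['range_z'].reshape(-1,1);P=np.c_[r*z,z]@T[:3,:3].T+T[:3,3]
    P[z[:,0]==0]=np.nan
    return P.reshape(480,640,3)
def rect(P):
    (c,(w,h),a)=cv2.minAreaRect(np.float32(P)); 
    if w<h:w,h,a=h,w,a+90
    return np.round([c[0],c[1],w,h],4),round((a+90)%180-90,1)
E
python3 - <<'E'
from h import *
seeds={'top':dict(spool=(470,165),tin=(268,164),clap=(278,247),tape=(370,169),trS=(177,178),trL=(182,252),trO=(373,253),trQ=(459,248),jar=(322,210),red=(222,166)),
'scene':dict(spool=(141,277),tin=(363,308),clap=(361,228),tape=(250,289),trS=(470,311),trL=(464,237),trO=(264,213),trQ=(177,208),jar=(310,250),red=(417,312))}
for n in seeds:
    f=dict(np.load(n+'0.npz'));W=world(f);im=f['image']
    print(n,'table z',np.nanmedian(W[200:230,250:300,2]))
    hsv=cv2.cvtColor(im,cv2.COLOR_RGB2HSV)
    red=((hsv[...,0]<4)|(hsv[...,0]>174))&(hsv[...,1]>150)
    m=(~red).astype('u1');N,L=cv2.connectedComponents(m,connectivity=4)
    for k,(u,v) in seeds[n].items():
        c=L==L[v,u]
        lo,hi=(0.006,.013) if k[:2]=='tr' else (dict(spool=.06,jar=.05).get(k,.025),.075)
        if k=='spool':lo=.0
        c2=c&(W[...,2]>lo)&(W[...,2]<hi)&(hsv[...,2]>0)
        P=W[c2]; z=np.percentile(P[:,2],[5,50,95]).round(4)
        px=np.argwhere(c)[:,::-1]
        zt={'spool':.064,'tin':.032,'red':.032,'clap':.032,'tape':.03,'jar':.058}.get(k,.010)
        print(k,c.sum(),'depth',z,*rect(P[:,:2]),'| ray',*rect(plane(f,px,zt)[:,:2]))
f=dict(np.load('scene0.npz'));im=f['image'][:,:,::-1]
cr=[cv2.resize(im[v-32:v+32,u-40:u+40],(260,208),interpolation=2) for u,v in [(141,277),(363,308),(361,228),(250,289),(406,180),(417,312)]]
cv2.imwrite('pics/c.png',np.vstack([np.hstack(cr[:3]),np.hstack(cr[3:])]))
E
```

```text
top table z -0.0003858065058043314
spool 519 depth [0.0015 0.0522 0.0639] [ 0.6197 -0.3518  0.0678  0.0487] -49.7 | ray [ 0.6074 -0.3339  0.062   0.0491] -65.3
tin 729 depth [0.0281 0.0314 0.0348] [0.6235 0.1111 0.0619 0.0613] 86.0 | ray [0.6231 0.1106 0.0662 0.0661] -1.3
clap 939 depth [0.0272 0.031  0.0344] [0.4363 0.0927 0.1091 0.0401] 7.4 | ray [0.4371 0.0924 0.1119 0.0431] 7.7
tape 627 depth [0.0262 0.0294 0.0331] [ 0.6079 -0.1203  0.0537  0.0531] -23.0 | ray [ 0.6066 -0.1185  0.0597  0.0551] -23.1
trS 931 depth [0.0062 0.0085 0.0121] [0.6008 0.3276 0.0767 0.0763] 75.0 | ray [0.6021 0.3269 0.0798 0.0771] 88.7
trL 1301 depth [0.0063 0.0085 0.0119] [0.4282 0.319  0.0898 0.0886] -51.1 | ray [0.4289 0.3182 0.0925 0.0908] -0.7
trO 1944 depth [0.0062 0.0087 0.0121] [ 0.4165 -0.1235  0.1379  0.067 ] 43.8 | ray [ 0.4177 -0.1223  0.1417  0.0718] 44.5
trQ 1414 depth [0.0062 0.0088 0.0117] [ 0.4265 -0.3204  0.0822  0.0799] 82.7 | ray [ 0.4266 -0.32    0.0868  0.0857] 82.5
jar 351 depth [0.0544 0.0574 0.0602] [ 0.5146 -0.0089  0.0402  0.0398] -1.5 | ray [ 0.5135 -0.0078  0.0464  0.0419] -1.
[... 620 characters left out ...]
rS 1147 depth [0.0063 0.0087 0.0121] [0.6021 0.3269 0.0784 0.0763] 8.7 | ray [0.6026 0.3268 0.0786 0.0782] -83.9
trL 1322 depth [0.0062 0.0082 0.0121] [0.4285 0.3164 0.0909 0.0904] 28.7 | ray [0.4299 0.3174 0.0971 0.0919] 0.1
trO 1826 depth [0.0061 0.0086 0.0123] [ 0.4161 -0.1226  0.1395  0.0694] 44.2 | ray [ 0.4174 -0.1236  0.1467  0.0733] 44.2
trQ 1312 depth [0.0062 0.0088 0.0123] [ 0.4259 -0.3208  0.0854  0.0846] -6.1 | ray [ 0.427  -0.3211  0.0902  0.0884] -7.6
jar 561 depth [0.0538 0.0584 0.0617] [ 0.5153 -0.0086  0.0434  0.042 ] 42.2 | ray [ 0.5283 -0.008   0.0693  0.043 ] 6.5
red 449 depth [0.0302 0.0331 0.0362] [0.6232 0.2158 0.048  0.0458] 2.6 | ray [0.6222 0.2158 0.0474 0.0456] 2.3
```

View pics/c.png

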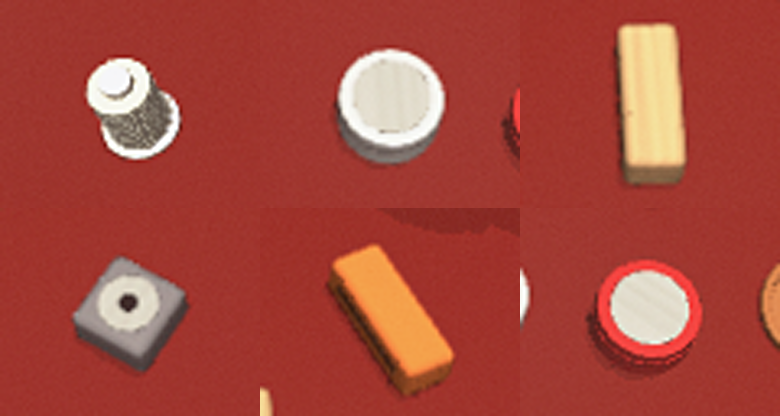

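The crops confirm the choices: white spool, plain aluminium tin, pale grained wood block (not the orange plastic one) and grey tape. I'll square the tool to the world axes while moving in over the counter. That makes tool x = −X, y = +Y, z = −Z.

>>> apply_moves(targets=[0,0,0,0,0,0,-7.15,0,0,0,0,0,0,-7.15,0,-0.056,-0.055,0,0,0,0,0,-0.056,-0.055,0,0,0,0,0,-0.056,-0.055,0,0,0,0,0,-0.056,-0.055,0,0,0,0,0,-0.056,-0.055,0,0,0,0,0,-0.056,-0.055,0,0,0,0], force=40)

```text
time: 1.1
position: [0.4288, 0.3657, 0.231]
eef_rot: [[-1.0, -0.001, -0.0], [-0.001, 1.0, -0.0], [0.0, -0.0, -1.0]]
force: [0.0, 0.1, -0.5]
finger_gap: 0.0855
gripper_force: 0.0
```

Run:
```python
from h import *
from station import env
s=env.state();print(s['time'],s['position'],np.round(s['eef_rot'],3).tolist(),np.round(s['joints'],2))
for n,(u,v) in dict(top=(470,165),scene=(141,277)).items():
    f=dict(np.load(n+'0.npz'));W=world(f);w=np.zeros((480,640),bool);w[v-28:v+28,u-28:u+28]=1
    for lo,hi in((.0595,.07),(.052,.0585)):
        P=W[w&(W[...,2]>lo)&(W[...,2]<hi)];print(n,lo,len(P),*rect(P[:,:2]),np.median(P,0))
    hsv=cv2.cvtColor(f['image'],cv2.COLOR_RGB2HSV)
    m=w&(hsv[...,1]<60)&(hsv[...,2]>150)&(W[...,2]<.012); P=W[m]; print('flange',len(P),cv2.minEnclosingCircle(np.float32(P[:,:2])) )
```

```text
1.1 [0.4288466  0.36570681 0.23101495] [[-1.0, -0.001, -0.0], [-0.001, 1.0, -0.0], [0.0, -0.0, -1.0]] [-0.71  0.48 -0.06  1.68  0.03  0.98  0.79]
top 0.0595 66 [ 0.614  -0.3446  0.0192  0.018 ] -23.5 [ 0.61437339 -0.34450882  0.06300784]
top 0.052 172 [ 0.6132 -0.344   0.038   0.0379] 86.3 [ 0.61350141 -0.34108269  0.05497911]
flange 102 ((0.6189490556716919, -0.3529873788356781), 0.033465079963207245)
scene 0.0595 93 [ 0.6161 -0.3468  0.0355  0.0268] 56.3 [ 0.61510581 -0.34565322  0.06393116]
scene 0.052 175 [ 0.6132 -0.3471  0.0397  0.0389] -80.8 [ 0.61775735 -0.34338658  0.05594015]
flange 110 ((0.6145591735839844, -0.3467448949813843), 0.025417828932404518)
```

>>> apply_moves(targets=[0,-0.01,-0.057,0.01,0,0,0,0,-0.01,-0.057,0.01,0,0,0,0,-0.01,-0.057,0.01,0,0,0,0,-0.01,-0.057,0.01,0,0,0,0,-0.01,-0.057,0.01,0,0,0,0,-0.01,-0.057,0.01,0,0,0,0,-0.01,-0.057,0.01,0,0,0,0,-0.01,-0.057,0.01,0,0,0])

```text
time: 2.1
position: [0.5082, -0.0902, 0.1508]
eef_rot: [[-1.0, -0.001, -0.0], [-0.001, 1.0, 0.0], [0.0, 0.0, -1.0]]
force: [1.2, 0.8, 0.5]
finger_gap: 0.0851
gripper_force: 0.0
```

>>> apply_moves(targets=[0,-0.01,-0.057,0.01,0,0,0,0,-0.01,-0.057,0.01,0,0,0,0,-0.01,-0.057,0.01,0,0,0,0,0,0,0,0,0,0,0,0,0,0,0,0,0,0,0,0,0,0,0,0,0,0,0,0,0,0,0,0,0,0,0,0,0,0])

```text
time: 3.1
position: [0.5386, -0.2586, 0.1217]
eef_rot: [[-1.0, -0.002, 0.0], [-0.002, 1.0, -0.0], [-0.0, -0.0, -1.0]]
force: [0.4, -0.6, -0.3]
finger_gap: 0.0856
gripper_force: 0.0
```

>>> apply_moves(targets=[0,-0.0377,-0.0432,0,0,0,0,0,-0.0377,-0.0432,0,0,0,0,0,0,0,0.035,0,0,0,0,0,0,0.035,0,0,0,0,0,0,0.0297,0,0,0,1,0,0,0,0,0,0,1,0,0,0,0,0,0,1,0,0,0,0,0,0], force=40)

```text
time: 4.1
position: [0.6154, -0.3467, 0.0242]
eef_rot: [[-1.0, -0.001, 0.004], [-0.001, 1.0, -0.002], [-0.004, -0.002, -1.0]]
force: [0.3, -0.4, -0.6]
finger_gap: 0.0388
gripper_force: 40.2
```

>>> apply_moves(targets=[1,0,0,0,0,0,0,1,0,0,0,0,0,0,1,0,0,0,0,0,0,1,0,0,-0.01,0,0,0,1,0,0,-0.03,0,0,0,1,0,0,-0.05,0,0,0,1,0,0,-0.03,0,0,0,1,0,0,0,0,0,0])

```text
time: 5.1
position: [0.6153, -0.3466, 0.1451]
eef_rot: [[-1.0, -0.001, 0.005], [-0.001, 1.0, -0.003], [-0.005, -0.003, -1.0]]
force: [0.3, -0.4, -1.3]
finger_gap: 0.039
gripper_force: 40.4
```

Run:
```python
from h import *
from station import env
s=env.state();print(s['time'],s['position'],s['finger_gap'],s['gripper_force'],np.round(s['joints'],2))
f=env.grab_frame('wrist');cv2.imwrite('pics/w1.png',f['image'][:,:,::-1]);print(np.round(f['hand_eye'],3).tolist())
```

```text
5.1 [ 0.61525376 -0.34661798  0.14505551] 0.03897343528526916 40.37610590457916 [ 0.5   0.78 -0.03  1.34  0.03  1.01  2.03]
[[0.0, -0.957, -0.29, 0.074], [1.0, 0.0, -0.0, -0.0], [0.0, -0.29, 0.957, -0.142], [0.0, 0.0, 0.0, 1.0]]
```

View pics/w1.png

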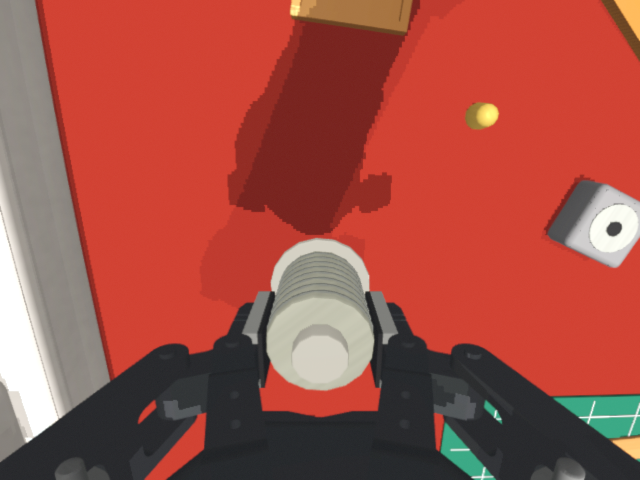

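The wrist view shows the spool held upright at about (320,320). Next I carry it to the small round tray.

>>> apply_moves(targets=[1,0.0012,0.0612,0,0,0,0,1,0.0012,0.0612,0,0,0,0,1,0.0012,0.0612,0,0,0,0,1,0.0012,0.0612,0,0,0,0,1,0.0012,0.0612,0,0,0,0,1,0.0012,0.0612,0,0,0,0,1,0.0012,0.0612,0,0,0,0,1,0.0012,0.0612,0,0,0,0])

```text
time: 6.15
position: [0.6019, 0.1452, 0.1393]
eef_rot: [[-1.0, -0.001, -0.005], [-0.001, 1.0, -0.001], [0.005, -0.001, -1.0]]
force: [1.6, 0.4, -1.6]
finger_gap: 0.0389
gripper_force: 40.6
```

>>> apply_moves(targets=[1,0.0012,0.0612,0,0,0,0,1,0.0012,0.0612,0,0,0,0,1,0.0012,0.0612,0,0,0,0,1,0,0,0,0,0,0,1,0,0,0.03,0,0,0,1,0,0,0.03,0,0,0,1,0,0,0.03,0,0,0,1,0,0,0,0,0,0])

```text
time: 7.15
position: [0.5967, 0.3245, 0.0468]
eef_rot: [[-1.0, -0.0, -0.009], [-0.0, 1.0, -0.006], [0.009, -0.006, -1.0]]
force: [-0.1, 0.6, -1.2]
finger_gap: 0.0389
gripper_force: 40.7
```

Run:
```python
from h import *
from station import env
s=env.state();print(s['time'],s['position'],s['finger_gap'],s['gripper_force'],s['force'])
f=env.grab_frame('wrist');cv2.imwrite('pics/w2.png',f['image'][:,:,::-1])
T=np.eye(4);T[:3,:3]=s['eef_rot'];T[:3,3]=s['position'];T=T@f['hand_eye']
W=world(f,T);hsv=cv2.cvtColor(f['image'],cv2.COLOR_RGB2HSV)
m=(hsv[...,0]>5)&(hsv[...,0]<16)&(hsv[...,1]>90)&(np.hypot(W[...,0]-.602,W[...,1]-.327)<.06)&(W[...,2]<.02)
px=np.argwhere(m)[:,::-1];P=plane(f,px,.01,T)[:,:2];print(len(P),P.min(0),P.max(0),cv2.minEnclosingCircle(np.float32(P)),np.nanpercentile(W[m][:,2],[5,50,95]))
```

```text
7.15 [0.59669709 0.324542   0.04682933] 0.03886326464030356 40.67047834396362 [-0.14637351  0.6085866  -1.18208298]
2511 [0.56152288 0.28871798] [0.61148174 0.36567691] ((0.5999017953872681, 0.32722923159599304), 0.03901190683245659) [0.00246861 0.00698898 0.01008022]
```

View pics/w2.png

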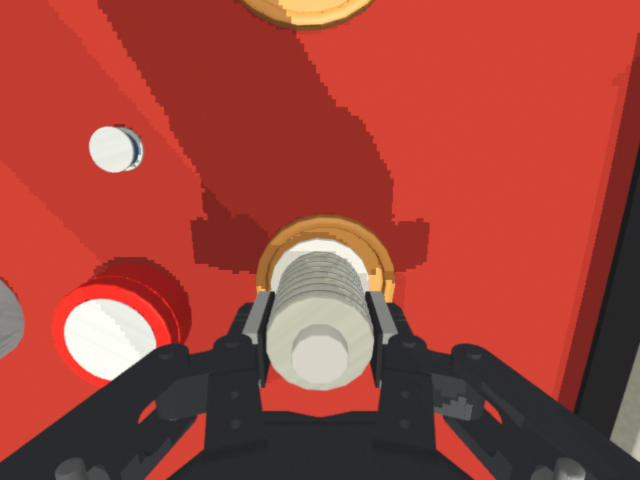

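>>> apply_moves(targets=[1,-0.004,0.0025,0,-0.35,-0.5,0,1,0,0,0.008,0,0,0,1,0,0,0.006,0,0,0,1,0,0,0.002,0,0,0,1,0,0,0,0,0,0,1,0,0,0,0,0,0,1,0,0,0,0,0,0,1,0,0,0,0,0,0])

```text
time: 8.2
position: [0.6042, 0.33, 0.0357]
eef_rot: [[-1.0, -0.001, 0.009], [-0.001, 1.0, 0.006], [-0.009, 0.006, -1.0]]
force: [-0.4, 0.0, -0.5]
finger_gap: 0.039
gripper_force: 40.6
```

>>> apply_moves(targets=[1,0.002,-0.0015,0,0.17,0.25,0,1,0,0,0,0,0,0,1,0,0,0,0,0,0,1,0,0,0,0,0,0,1,0,0,0,0,0,0,1,0,0,0,0,0,0,1,0,0,0,0,0,0,1,0,0,0,0,0,0])

```text
time: 9.2
position: [0.6022, 0.3284, 0.0356]
eef_rot: [[-1.0, -0.001, 0.004], [-0.001, 1.0, 0.003], [-0.004, 0.003, -1.0]]
force: [-0.5, -0.5, -0.7]
finger_gap: 0.0389
gripper_force: 40.6
```

>>> apply_moves(targets=[1,0.001,-0.001,0.002,0.17,0.25,0,1,0,0,0.002,0,0,0,1,0,0,0.002,0,0,0,1,0,0,0.001,0,0,0,1,0,0,0,0,0,0,1,0,0,0,0,0,0,1,0,0,0,0,0,0,1,0,0,0,0,0,0])

```text
time: 10.2
position: [0.6012, 0.3275, 0.0286]
eef_rot: [[-1.0, -0.001, 0.0], [-0.001, 1.0, 0.0], [-0.0, 0.0, -1.0]]
force: [0.3, 0.5, -1.0]
finger_gap: 0.0388
gripper_force: 40.6
```

>>> apply_moves(targets=[1,0,0,0.001,0,0,0,1,0,0,0,0,0,0,1,0,0,0.001,0,0,0,1,0,0,0,0,0,0,1,0,0,0,0,0,0,1,0,0,0,0,0,0,1,0,0,0,0,0,0,1,0,0,0,0,0,0])

```text
time: 11.2
position: [0.6013, 0.3275, 0.028]
eef_rot: [[-1.0, -0.001, 0.0], [-0.001, 1.0, 0.0], [-0.0, 0.0, -1.0]]
force: [-2.6, -1.5, 6.3]
finger_gap: 0.0389
gripper_force: 41.4
```

>>> apply_moves(targets=[0.3,0,0,0,0,0,0,0,0,0,0,0,0,0,0,0,0,0,0,0,0,0,0,0,-0.05,0,0,0,0,0,0,-0.05,0,0,0,0,-0.0056,-0.0543,0,0,0,0,0,-0.0056,-0.0543,0,0,0,0,0,-0.0056,-0.0543,0,0,0,0])

```text
time: 12.2
position: [0.6183, 0.1629, 0.1266]
eef_rot: [[-1.0, -0.001, 0.001], [-0.001, 1.0, -0.0], [-0.001, -0.0, -1.0]]
force: [1.1, 0.0, 0.4]
finger_gap: 0.0858
gripper_force: 0.0
```

>>> apply_moves(targets=[0,-0.0056,-0.0543,0,0,0,0,0,0,0,0.03,0,0,0,0,0,0,0,0,0,0,0,0,0,0,0,0,0,0,0,0,0,0,0,0,0,0,0,0,0,0,0,0,0,0,0,0,0,0,0,0,0,0,0,0,0])

```text
time: 13.2
position: [0.6238, 0.1104, 0.0967]
eef_rot: [[-1.0, -0.001, 0.0], [-0.001, 1.0, 0.0], [-0.0, 0.0, -1.0]]
force: [-0.4, -1.1, 0.4]
finger_gap: 0.0853
gripper_force: 0.0
```

```bash
cat >> h.py <<'E'
def wrist(env,name=None):
    s=env.state();f=env.grab_frame('wrist')
    if name:cv2.imwrite(f'pics/{name}.png',f['image'][:,:,::-1])
    T=np.eye(4);T[:3,:3]=s['eef_rot'];T[:3,3]=s['position'];T=T@f['hand_eye']
    return s,f,T,world(f,T),cv2.cvtColor(f['image'],cv2.COLOR_RGB2HSV)
E
python3 - <<'E'
from h import *
from station import env
s,f,T,W,hsv=wrist(env,'w3');print(s['time'],s['position'],s['finger_gap'],s['force'])
w=np.hypot(W[...,0]-.624,W[...,1]-.110)<.05
m=w&(W[...,2]>.026)&(W[...,2]<.04)
P=W[m][:,:2];print(m.sum(),P.min(0),P.max(0),cv2.minEnclosingCircle(np.float32(P)),np.median(W[m][:,2]))
f=env.grab_frame('top');W=world(f)
m=(np.hypot(W[...,0]-.601,W[...,1]-.327)<.032)
for lo,hi in((.06,.075),(.05,.0595)):
  P=W[m&(W[...,2]>lo)&(W[...,2]<hi)];print(len(P),np.median(P,0),*rect(P[:,:2]))
E
```

```text
13.2 [0.62377544 0.11036011 0.09671183] 0.0853156519911014 [-0.35832579 -1.10561658  0.40496498]
7651 [0.59312653 0.07889939] [0.65653154 0.1418777 ] ((0.6248717904090881, 0.1102602556347847), 0.03211568668484688) 0.03193716199407309
125 [0.59864043 0.32752765 0.06445859] [0.6    0.3277 0.0354 0.035 ] 82.5
134 [0.59765422 0.32481918 0.05768573] [0.5991 0.3285 0.0387 0.0385] -88.0
```

View pics/w3.png

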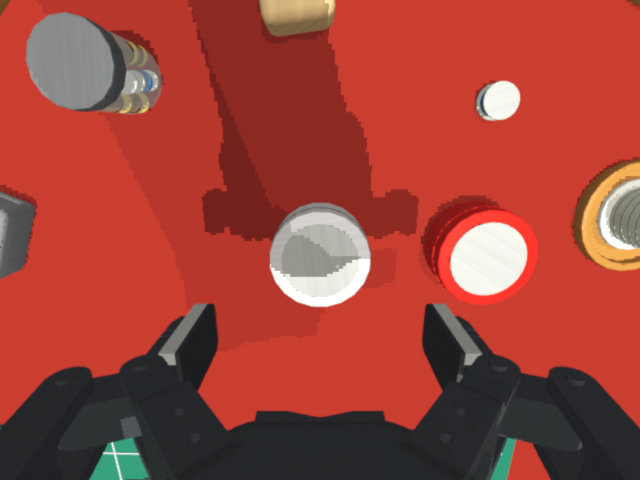

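Spool stands in its tray at (600,220). The tin at (320,255) is centred between the fingers, with the red look-alike at (485,260) clear of them.

>>> apply_moves(targets=[0,-0.001,0,0.035,0,0,0,0,0,0,0.03,0,0,0,0,0,0,0.0157,0,0,0,0,0,0,0.01,0,0,0,0,0,0,0,0,0,0,1,0,0,0,0,0,0,1,0,0,0,0,0,0,1,0,0,0,0,0,0])

```text
time: 14.3
position: [0.6258, 0.1104, 0.0073]
eef_rot: [[-1.0, -0.001, 0.003], [-0.001, 1.0, 0.001], [-0.003, 0.001, -1.0]]
force: [0.3, 0.2, 5.7]
finger_gap: 0.0628
gripper_force: 44.5
```

>>> apply_moves(targets=[1,0,0,0,0,0,0,1,0,0,0,0,0,0,1,0,0,-0.01,0,0,0,1,0,0,-0.03,0,0,0,1,0,0,-0.05,0,0,0,1,0,0,-0.03,0,0,0,1,0,0,0,0,0,0,1,0,0,0,0,0,0])

```text
time: 15.3
position: [0.6234, 0.11, 0.1245]
eef_rot: [[-1.0, -0.001, -0.003], [-0.001, 1.0, -0.0], [0.003, -0.0, -1.0]]
force: [0.3, 0.5, -1.0]
finger_gap: 0.0624
gripper_force: 44.3
```

>>> apply_moves(targets=[1,0.039,0.0416,0,0,0,0,1,0.039,0.0416,0,0,0,0,1,0.039,0.0416,0,0,0,0,1,0.039,0.0416,0,0,0,0,1,0.039,0.0416,0,0,0,0,1,0,0,0.04,0,0,0,1,0,0,0.03,0,0,0,1,0,0,0,0,0,0])

```text
time: 16.3
position: [0.4268, 0.3162, 0.0525]
eef_rot: [[-1.0, -0.001, -0.007], [-0.001, 1.0, -0.006], [0.007, -0.006, -1.0]]
force: [0.1, 0.6, -1.6]
finger_gap: 0.0624
gripper_force: 44.6
```

>>> apply_moves(targets=[1,0,0,0,0,0,0,1,0,0,0,0,0,0,1,0,0,0,0,0,0,1,0,0,0,0,0,0,1,0,0,0,0,0,0,1,0,0,0,0,0,0,1,0,0,0,0,0,0,1,0,0,0,0,0,0])

```text
time: 17.3
position: [0.4295, 0.3181, 0.0558]
eef_rot: [[-1.0, -0.001, -0.0], [-0.001, 1.0, 0.0], [0.0, 0.0, -1.0]]
force: [0.3, -0.9, -1.9]
finger_gap: 0.0625
gripper_force: 44.6
```

Run:
```python
from h import *
from station import env
s,f,T,W,hsv=wrist(env,'w4');print(s['time'],s['position'],s['finger_gap'],s['force'],np.round(s['eef_rot'],3).tolist(),np.round(s['joints'],2))
m=(hsv[...,0]>5)&(hsv[...,0]<16)&(hsv[...,1]>90)&(np.hypot(W[...,0]-.4285,W[...,1]-.318)<.06)&(W[...,2]<.02)
px=np.argwhere(m)[:,::-1];P=plane(f,px,.01,T)[:,:2];print(len(P),P.min(0),P.max(0),cv2.minEnclosingCircle(np.float32(P)),np.nanpercentile(W[m][:,2],[5,50,95]))
m=(W[...,2]>s['position'][2]+.015)&(W[...,2]<s['position'][2]+.036)&(hsv[...,2]>110)&(np.hypot(W[...,0]-s['position'][0],W[...,1]-s['position'][1])<.034)
P=W[m];print(len(P),np.median(P[:,2]),P.min(0),P.max(0),cv2.minEnclosingCircle(np.float32(P[:,:2])))
```

```text
17.3 [0.42951029 0.31810616 0.05581317] 0.06254121567383243 [ 0.27362949 -0.87517282 -1.91884199] [[-1.0, -0.001, -0.0], [-0.001, 1.0, 0.0], [0.0, 0.0, -1.0]] [-0.69  0.68  0.01  1.93 -0.02  0.53  0.91]
4621 [0.38137767 0.2729293 ] [0.4421827  0.36376084] ((0.42671623826026917, 0.3181874454021454), 0.04596216604113579) [0.00259304 0.00429409 0.01000512]
19724 0.080489161143483 [0.39700879 0.28639856 0.07081433] [0.46060733 0.34942805 0.09143102] ((0.42995092272758484, 0.3179573714733124), 0.033330101519823074)
```

View pics/w4.png

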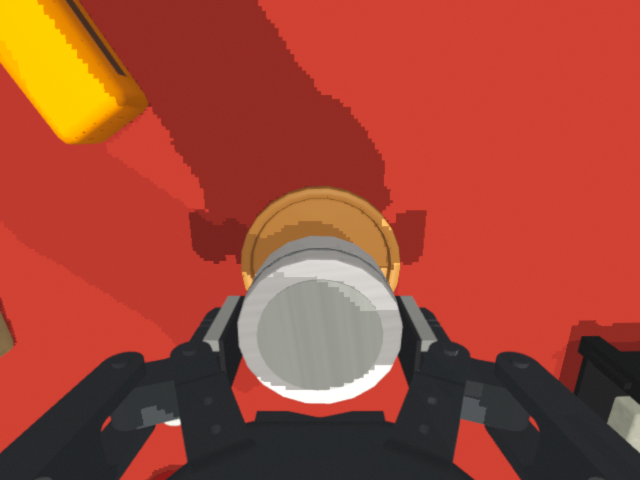

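>>> apply_moves(targets=[1,0.002,0,0.02,0,0,0,1,0,0,0.014,0,0,0,1,0,0,0.005,0,0,0,1,0,0,0.002,0,0,0,1,0,0,0.0015,0,0,0,1,0,0,0,0,0,0,1,0,0,0,0,0,0,1,0,0,0,0,0,0])

```text
time: 18.35
position: [0.4276, 0.3182, 0.0136]
eef_rot: [[-1.0, -0.001, 0.0], [-0.001, 1.0, 0.0], [-0.0, 0.0, -1.0]]
force: [0.1, 0.5, -1.0]
finger_gap: 0.0624
gripper_force: 44.6
```

>>> apply_moves(targets=[1,0,0,0.001,0,0,0,1,0,0,0.001,0,0,0,1,0,0,0,0,0,0,1,0,0,0,0,0,0,1,0,0,0.0005,0,0,0,1,0,0,0,0,0,0,1,0,0,0,0,0,0,1,0,0,0,0,0,0])

```text
time: 19.35
position: [0.4275, 0.3181, 0.0112]
eef_rot: [[-1.0, -0.001, -0.0], [-0.001, 1.0, 0.0], [0.0, 0.0, -1.0]]
force: [-0.9, -0.5, 5.9]
finger_gap: 0.0627
gripper_force: 45.1
```

>>> apply_moves(targets=[0,0,0,0,0,0,0,0,0,0,0,0,0,0,0,0,0,0,0,0,0,0,0,0,-0.05,0,0,0,0,0,0,-0.05,0,0,0,0,-0.0022,-0.0565,0,0,0,0,0,-0.0022,-0.0565,0,0,0,0,0,-0.0022,-0.0565,0,0,0,0])

```text
time: 20.35
position: [0.4345, 0.1471, 0.1111]
eef_rot: [[-1.0, -0.001, 0.001], [-0.001, 1.0, 0.0], [-0.001, 0.0, -1.0]]
force: [0.7, -0.1, -0.2]
finger_gap: 0.0855
gripper_force: 0.0
```

>>> apply_moves(targets=[0,-0.0022,-0.0565,0,0,0,0,0,0,0,0.015,0,0,-7.5,0,0,0,0,0,0,0,0,0,0,0,0,0,0,0,0,0,0,0,0,0,0,0,0,0,0,0,0,0,0,0,0,0,0,0,0,0,0,0,0,0,0])

```text
time: 21.35
position: [0.4366, 0.0923, 0.0959]
eef_rot: [[-0.991, -0.132, 0.0], [-0.132, 0.991, 0.0], [-0.0, 0.0, -1.0]]
force: [0.7, 0.3, 0.3]
finger_gap: 0.0854
gripper_force: 0.0
```

Run:
```python
from h import *
from station import env
s,f,T,W,hsv=wrist(env,'w5');print(s['time'],s['position'],s['force'],np.round(s['eef_rot'],3).tolist(),np.round(s['joints'],2))
w=(np.abs(W[...,0]-.436)<.075)&(abs(W[...,1]-.092)<.04)
m=w&(W[...,2]>.028)&(W[...,2]<.037)&(hsv[...,1]>40)
m=cv2.morphologyEx(m.astype('u1'),cv2.MORPH_OPEN,np.ones((5,5)))>0
P=W[m];print(len(P),np.median(P[:,2]),*rect(P[:,:2]))
f=env.grab_frame('top');W=world(f)
m=(np.hypot(W[...,0]-.428,W[...,1]-.318)<.04)&(W[...,2]>.025)
P=W[m];print(len(P),np.median(P,0),*rect(P[:,:2]))
```

```text
21.35 [0.43657285 0.09225303 0.09588916] [0.74044342 0.31431197 0.28565483] [[-0.991, -0.132, 0.0], [-0.132, 0.991, 0.0], [-0.0, 0.0, -1.0]] [-0.22  0.52 -0.05  2.14  0.06  0.48  1.38]
9628 0.0314130982725237 [0.4363 0.0918 0.1075 0.0379] 7.7
625 [0.42815311 0.31736139 0.03578276] [0.4281 0.3184 0.0612 0.0608] -59.4
```

View pics/w5.png

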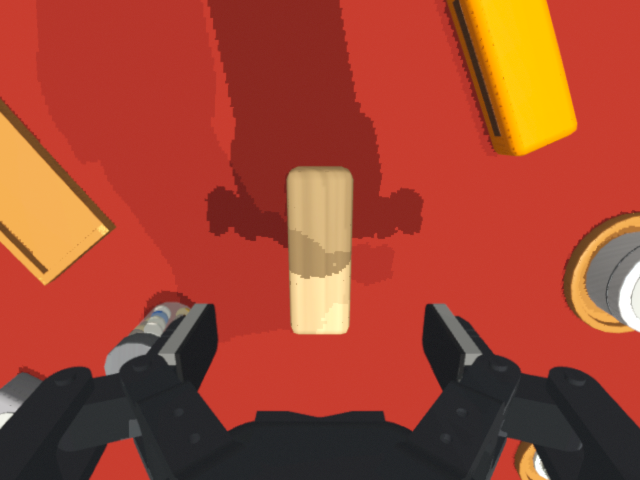

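The wood block at (320,250) is aligned between the fingers, and the tin sits in its tray at right (measured at (.428,.318), top at 36 mm). Next I grip the block.

>>> apply_moves(targets=[0,0,0,0.035,0,0,0,0,0,0,0.03,0,0,0,0,0,0,0.0139,0,0,0,0,0,0,0.01,0,0,0,0,0,0,0,0,0,0,1,0,0,0,0,0,0,1,0,0,0,0,0,0,1,0,0,0,0,0,0])

```text
time: 22.45
position: [0.4369, 0.0922, 0.0076]
eef_rot: [[-0.991, -0.131, 0.001], [-0.131, 0.991, 0.0], [-0.001, 0.0, -1.0]]
force: [0.5, -0.5, 5.2]
finger_gap: 0.0393
gripper_force: 41.3
```

>>> apply_moves(targets=[1,0,0,0,0,0,0,1,0,0,0,0,0,0,1,0,0,-0.01,0,0,0,1,0,0,-0.03,0,0,0,1,0,0,-0.05,0,0,0,1,0,0,-0.03,0,0,0,1,0,0,0,0,0,0,1,0,0,0,0,0,0])

```text
time: 23.45
position: [0.4356, 0.0918, 0.1264]
eef_rot: [[-0.991, -0.131, -0.002], [-0.131, 0.991, -0.0], [0.002, -0.0, -1.0]]
force: [0.1, 0.2, -1.2]
finger_gap: 0.0395
gripper_force: 40.9
```

>>> apply_moves(targets=[1,0,0,0,0,0,7.6,1,0,0,0,0,0,0,1,0.004,-0.054,0,0,0,0,1,0.004,-0.054,0,0,0,0,1,0.004,-0.054,0,0,0,0,1,0.004,-0.054,0,0,0,0,1,0,0,0,0,0,-9.2,1,0,0,0,0,0,-9.2])

```text
time: 24.45
position: [0.4195, -0.1248, 0.126]
eef_rot: [[-0.948, -0.32, -0.002], [-0.32, 0.948, 0.001], [0.002, 0.001, -1.0]]
force: [0.6, 1.1, -2.1]
finger_gap: 0.039
gripper_force: 41.0
```

>>> apply_moves(targets=[1,0,0,0,0,0,-8.5,1,0,0,0,0,0,-8.5,1,0,0,0,0,0,-8.5,1,0,0,0.03,0,0,0,1,0,0,0.03,0,0,0,1,0,0,0,0,0,0,1,0,0,0,0,0,0,1,0,0,0,0,0,0])

```text
time: 25.45
position: [0.4211, -0.124, 0.0678]
eef_rot: [[-0.721, -0.693, 0.002], [-0.693, 0.721, -0.0], [-0.001, -0.002, -1.0]]
force: [-0.6, 0.1, -1.0]
finger_gap: 0.0392
gripper_force: 41.0
```

Run:
```python
from h import *
from station import env
s,f,T,W,hsv=wrist(env,'w6');R=np.array(s['eef_rot']);print(s['time'],s['position'],s['force'],np.round(R,3).tolist(),np.round(s['joints'],2),'yaw',np.degrees(np.arctan2(-R[1,0],-R[0,0])))
m=(hsv[...,0]>5)&(hsv[...,0]<16)&(hsv[...,1]>110)&(np.hypot(W[...,0]-.417,W[...,1]+.123)<.085)&(W[...,2]<.02)
px=np.argwhere(m)[:,::-1];P=plane(f,px,.01,T)[:,:2];print(len(P),*rect(P))
m=(W[...,2]>s['position'][2]+.018)&(W[...,2]<s['position'][2]+.035)&(hsv[...,1]>40)&(hsv[...,0]>10)&(np.hypot(W[...,0]-s['position'][0],W[...,1]-s['position'][1])<.065)
P=W[m];print(len(P),np.median(P[:,2]),*rect(P[:,:2]))
```

```text
25.45 [ 0.42108921 -0.12401713  0.06777887] [-0.57658562  0.05873109 -0.9835703 ] [[-0.721, -0.693, 0.002], [-0.693, 0.721, -0.0], [-0.001, -0.002, -1.0]] [ 0.39  0.58 -0.21  2.18  0.3   0.41  2.27] yaw 43.87082624224916
3902 [ 0.3995 -0.1415  0.0902  0.0704] 43.9
22662 0.09153901315018093 [ 0.415  -0.1302  0.094   0.0662] 43.8
```

View pics/w6.png

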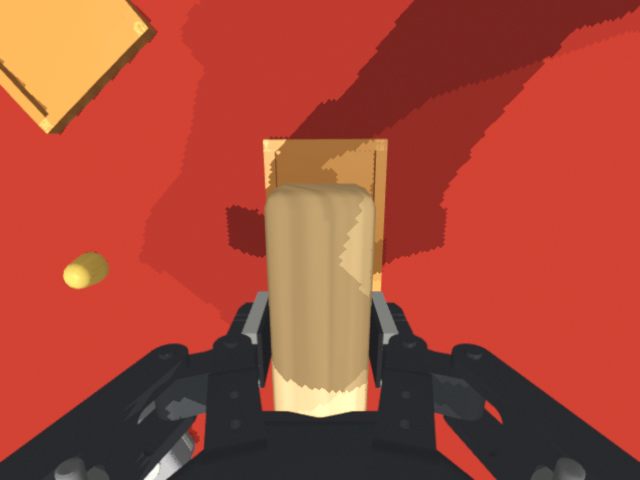

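>>> apply_moves(targets=[1,0.0033,0.0031,0,0,0,0,1,0,0,0.025,0,0,0,1,0,0,0.018,0,0,0,1,0,0,0.007,0,0,0,1,0,0,0.003,0,0,0,1,0,0,0.001,0,0,0,1,0,0,0,0,0,0,1,0,0,0,0,0,0])

```text
time: 26.5
position: [0.4161, -0.124, 0.0132]
eef_rot: [[-0.721, -0.693, 0.001], [-0.693, 0.721, -0.0], [-0.0, -0.001, -1.0]]
force: [0.2, 0.9, -1.6]
finger_gap: 0.0392
gripper_force: 41.1
```

>>> apply_moves(targets=[1,0,0,0.001,0,0,0,1,0,0,0,0,0,0,1,0,0,0.001,0,0,0,1,0,0,0,0,0,0,1,0,0,0,0,0,0,1,0,0,0,0,0,0,1,0,0,0,0,0,0,1,0,0,0,0,0,0])

```text
time: 27.5
position: [0.4159, -0.124, 0.0116]
eef_rot: [[-0.721, -0.693, 0.0], [-0.693, 0.721, -0.0], [-0.0, -0.001, -1.0]]
force: [-0.6, -0.5, 6.0]
finger_gap: 0.0393
gripper_force: 42.2
```

>>> apply_moves(targets=[0,0,0,0,0,0,0,0,0,0,0,0,0,0,0,0,0,0,0,0,0,0,0,0,-0.05,0,0,0,0,0,0,-0.05,0,0,0,0,0,0,0,0,0,9.56,0,0,0,0,0,0,9.56,0,0,0,0,0,0,9.56])

```text
time: 28.5
position: [0.4157, -0.124, 0.111]
eef_rot: [[-0.967, -0.256, 0.0], [-0.256, 0.967, 0.0], [-0.0, 0.0, -1.0]]
force: [0.1, -0.3, 0.3]
finger_gap: 0.0853
gripper_force: 0.0
```

>>> apply_moves(targets=[0,0,0,0,0,0,9.56,0,0,0,0,0,0,9.56,0,0,0,0,0,0,9.56,0,0,0,0,0,0,9.56,0,-0.0438,0.0196,0,0,0,0,0,-0.0438,0.0196,0,0,0,0,0,-0.0438,0.0196,0,0,0,0,0,-0.0438,0.0196,0,0,0,0])

```text
time: 29.5
position: [0.6089, -0.1202, 0.1106]
eef_rot: [[-0.92, 0.392, -0.001], [0.392, 0.92, 0.0], [0.001, -0.0, -1.0]]
force: [0.8, 0.1, 0.4]
finger_gap: 0.0854
gripper_force: 0.0
```

>>> apply_moves(targets=[0,0,0,0.015,0,0,0,0,0,0,0,0,0,0,0,0,0,0,0,0,0,0,0,0,0,0,0,0,0,0,0,0,0,0,0,0,0,0,0,0,0,0,0,0,0,0,0,0,0,0,0,0,0,0,0,0])

```text
time: 30.5
position: [0.6077, -0.1204, 0.0959]
eef_rot: [[-0.92, 0.392, -0.0], [0.392, 0.92, 0.0], [0.0, 0.0, -1.0]]
force: [-0.5, -0.9, 0.1]
finger_gap: 0.0856
gripper_force: 0.0
```

Run:
```python
from h import *
from station import env
s,f,T,W,hsv=wrist(env,'w7');R=np.array(s['eef_rot']);print(s['time'],s['position'],s['force'],np.round(R,3).tolist(),np.round(s['joints'],2),'yaw',np.degrees(np.arctan2(-R[1,0],-R[0,0])))
w=np.hypot(W[...,0]-.608,W[...,1]+.12)<.05
m=w&(W[...,2]>.025)&(W[...,2]<.036)
P=W[m];print(len(P),np.median(P[:,2]),*rect(P[:,:2]))
f=env.grab_frame('top');W=world(f);h=cv2.cvtColor(f['image'],cv2.COLOR_RGB2HSV)
m=(np.hypot(W[...,0]-.416,W[...,1]+.124)<.07)&(W[...,2]>.025)&(h[...,2]>60)
P=W[m];print(len(P),np.median(P,0),*rect(P[:,:2]))
```

```text
30.5 [ 0.60773855 -0.12042353  0.09591428] [-0.48151017 -0.90261864  0.13859225] [[-0.92, 0.392, -0.0], [0.392, 0.92, 0.0], [0.0, 0.0, -1.0]] [ 0.12  0.72  0.07  1.66 -0.07  0.76  1.39] yaw -23.07107501960088
6602 0.02976645861338882 [ 0.6077 -0.1213  0.0538  0.0532] 66.3
6076 [ 0.41403241 -0.084865    0.65412372] [ 0.4233 -0.0864  0.1372  0.0631] -10.3
```

View pics/w7.png

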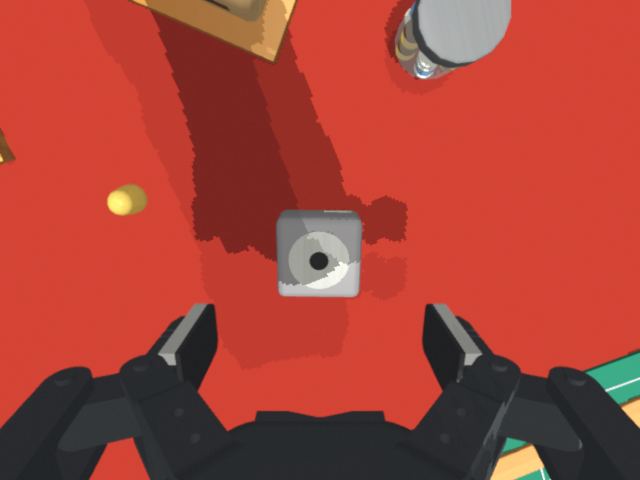

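Tape is at (318,260), square between the fingers and aligned within 1°. Gripping and carrying it.

>>> apply_moves(targets=[0,0,0,0.035,0,0,0,0,0,0,0.03,0,0,0,0,0,0,0.0149,0,0,0,0,0,0,0.01,0,0,0,0,0,0,0,0,0,0,1,0,0,0,0,0,0,1,0,0,0,0,0,0,1,0,0,0,0,0,0])

```text
time: 31.6
position: [0.6086, -0.1207, 0.0072]
eef_rot: [[-0.92, 0.392, 0.002], [0.392, 0.92, -0.0], [-0.002, 0.001, -1.0]]
force: [-0.3, -0.2, 4.9]
finger_gap: 0.0532
gripper_force: 44.4
```

>>> apply_moves(targets=[1,0,0,0,0,0,0,1,0,0,0,0,0,0,1,0,0,-0.01,0,0,0,1,0,0,-0.03,0,0,0,1,0,0,-0.05,0,0,0,1,0,0,-0.03,0,0,0,1,0,0,0,0,0,0,1,0,0,0,0,0,0])

```text
time: 32.6
position: [0.6064, -0.1201, 0.1247]
eef_rot: [[-0.92, 0.392, -0.003], [0.392, 0.92, 0.001], [0.003, -0.001, -1.0]]
force: [0.0, 0.4, -2.4]
finger_gap: 0.0533
gripper_force: 43.8
```

>>> apply_moves(targets=[1,0.0177,-0.051,0,0,0,0,1,0.0177,-0.051,0,0,0,0,1,0.0177,-0.051,0,0,0,0,1,0.0177,-0.051,0,0,0,0,1,0.0177,-0.051,0,0,0,0,1,0,0,0,0,0,-7.9,1,0,0,0,0,0,-7.9,1,0,0,0.03,0,0,0])

```text
time: 33.6
position: [0.4268, -0.3211, 0.0957]
eef_rot: [[-0.992, 0.127, 0.002], [0.127, 0.992, -0.001], [-0.002, -0.0, -1.0]]
force: [0.5, 0.0, -1.6]
finger_gap: 0.0534
gripper_force: 43.8
```

>>> apply_moves(targets=[1,0,0,0.03,0,0,0,1,0,0,0,0,0,0,1,0,0,0,0,0,0,1,0,0,0,0,0,0,1,0,0,0,0,0,0,1,0,0,0,0,0,0,1,0,0,0,0,0,0,1,0,0,0,0,0,0])

```text
time: 34.6
position: [0.4264, -0.3204, 0.0661]
eef_rot: [[-0.992, 0.127, 0.0], [0.127, 0.992, 0.0], [-0.0, 0.0, -1.0]]
force: [-0.0, 0.0, -1.4]
finger_gap: 0.053
gripper_force: 43.7
```

Run:
```python
from h import *
from station import env
s,f,T,W,hsv=wrist(env,'w8');R=np.array(s['eef_rot']);print(s['time'],s['position'],s['force'],s['finger_gap'],np.round(R,3).tolist(),np.round(s['joints'],2),'yaw',np.degrees(np.arctan2(-R[1,0],-R[0,0])))
m=(hsv[...,0]>5)&(hsv[...,0]<16)&(hsv[...,1]>110)&(np.hypot(W[...,0]-.4265,W[...,1]+.3205)<.065)&(W[...,2]<.02)
px=np.argwhere(m)[:,::-1];P=plane(f,px,.01,T)[:,:2];print(len(P),*rect(P))
m=(W[...,2]>s['position'][2]+.016)&(W[...,2]<s['position'][2]+.035)&(hsv[...,1]<60)&(hsv[...,2]>90)&(np.hypot(W[...,0]-s['position'][0],W[...,1]-s['position'][1])<.035)
P=W[m];print(len(P),np.median(P[:,2]),*rect(P[:,:2]))
f=env.grab_frame('top');W=world(f);h=cv2.cvtColor(f['image'],cv2.COLOR_RGB2HSV)
m=(np.hypot(W[...,0]-.416,W[...,1]+.124)<.07)&(W[...,2]>.025)&(W[...,2]<.05)
P=W[m];print('block',len(P),np.median(P,0),*rect(P[:,:2]))
```

```text
34.6 [ 0.42639657 -0.32039144  0.06606213] [-0.00593997  0.00668561 -1.43357827] 0.05298514560473049 [[-0.992, 0.127, 0.0], [0.127, 0.992, 0.0], [-0.0, 0.0, -1.0]] [ 0.62  0.66 -0.03  1.93  0.03  0.55  2.02] yaw -7.270152540700167
7198 [ 0.4084 -0.3197  0.083   0.0509] 82.7
16239 0.08866239447758181 [ 0.4258 -0.3203  0.0667  0.0536] 82.8
block 856 [ 0.41530638 -0.12325149  0.03492259] [ 0.4151 -0.1237  0.1086  0.0386] 43.7
```

View pics/w8.png

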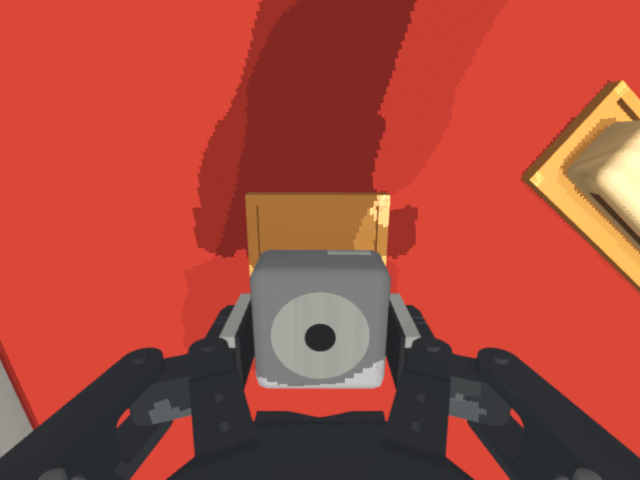

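>>> apply_moves(targets=[1,0.001,0,0.025,0,0,0,1,0,0,0.017,0,0,0,1,0,0,0.007,0,0,0,1,0,0,0.003,0,0,0,1,0,0,0.0006,0,0,0,1,0,0,0,0,0,0,1,0,0,0,0,0,0,1,0,0,0,0,0,0])

```text
time: 35.7
position: [0.4255, -0.3203, 0.0137]
eef_rot: [[-0.992, 0.127, 0.0], [0.127, 0.992, -0.0], [-0.0, -0.0, -1.0]]
force: [0.6, 0.9, -1.4]
finger_gap: 0.0529
gripper_force: 43.8
```

>>> apply_moves(targets=[1,0,0,0.001,0,0,0,1,0,0,0,0,0,0,1,0,0,0.001,0,0,0,1,0,0,0,0,0,0,1,0,0,0,0,0,0,1,0,0,0,0,0,0,1,0,0,0,0,0,0,1,0,0,0,0,0,0])

```text
time: 36.7
position: [0.4254, -0.3202, 0.0114]
eef_rot: [[-0.992, 0.127, -0.0], [0.127, 0.992, 0.0], [0.0, 0.0, -1.0]]
force: [0.6, 0.6, -1.8]
finger_gap: 0.0529
gripper_force: 43.8
```

>>> apply_moves(targets=[1,0,0,0.0008,0,0,0,1,0,0,0,0,0,0,1,0,0,0,0,0,0,1,0,0,0,0,0,0,1,0,0,0,0,0,0,1,0,0,0,0,0,0,1,0,0,0,0,0,0,1,0,0,0,0,0,0])

```text
time: 37.7
position: [0.4254, -0.3203, 0.0112]
eef_rot: [[-0.992, 0.127, 0.0], [0.127, 0.992, -0.0], [-0.0, -0.0, -1.0]]
force: [-1.7, 0.7, 5.8]
finger_gap: 0.0537
gripper_force: 44.6
```

>>> apply_moves(targets=[0,0,0,0,0,0,0,0,0,0,0,0,0,0,0,0,0,0,0,0,0,0,0,0,-0.03,0,0,0,0,0,0,-0.05,0,0,0,0,0,0,-0.06,0,0,0,0,0,0,-0.06,0,0,0,0,0,0,0,0,0,0])

```text
time: 38.7
position: [0.4281, -0.3222, 0.2156]
eef_rot: [[-0.992, 0.127, 0.01], [0.127, 0.992, -0.007], [-0.011, -0.006, -1.0]]
force: [0.3, 1.1, -0.2]
finger_gap: 0.0851
gripper_force: 0.0
```

Run:
```python
from h import *
from station import env
s,f,T,W,hsv=wrist(env,'w9');print(s['time'],s['position'])
def rep(k,W,c,r,lo,hi):
    m=(np.hypot(W[...,0]-c[0],W[...,1]-c[1])<r)&(W[...,2]>lo)&(W[...,2]<hi);P=W[m]
    if len(P)>20: print(k,len(P),np.percentile(P[:,2],[5,50,95]).round(4),*rect(P[:,:2]))
rep('tape wrist',W,(.4255,-.32),.045,.026,.045)
f=env.grab_frame('scene');W=world(f);cv2.imwrite('pics/s9.png',f['image'][:,:,::-1])
rep('tape',W,(.4255,-.32),.045,.026,.045);rep('spool',W,(.6,.327),.03,.05,.08);rep('tin',W,(.428,.318),.042,.028,.05);rep('clap',W,(.416,-.124),.065,.028,.045);rep('jar',W,(.5146,-.0086),.03,.05,.07)
```

```text
38.7 [ 0.42810867 -0.32222642  0.21562153]
tape wrist 3147 [0.0305 0.0337 0.0353] [ 0.4248 -0.3205  0.0541  0.053 ] 82.3
tape 518 [0.0279 0.0336 0.037 ] [ 0.4271 -0.3199  0.056   0.0557] -9.4
spool 349 [0.0545 0.0607 0.0695] [0.6015 0.3265 0.041  0.0403] -80.2
tin 611 [0.0313 0.0364 0.0402] [0.4274 0.318  0.063  0.0603] -48.8
clap 765 [0.0313 0.0363 0.0397] [ 0.4161 -0.1222  0.108   0.0418] 43.7
jar 342 [0.0535 0.0585 0.0617] [ 0.5145 -0.0086  0.0445  0.0411] 6.5
```

View pics/s9.png

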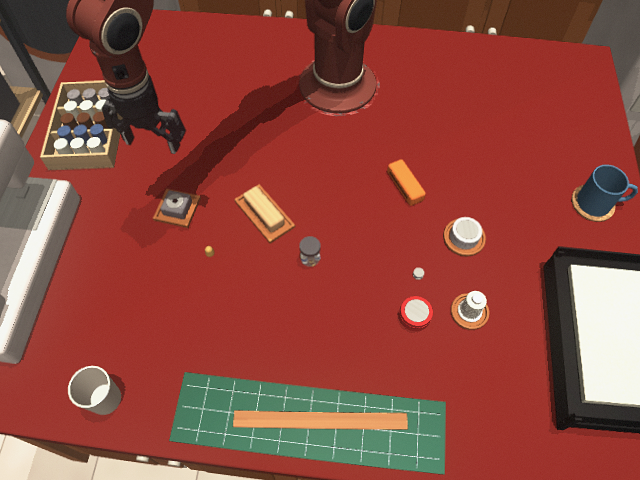

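All four things are flat in their trays: spool (470,305), tin (465,233), block (264,208) and tape (176,204). The jar at (310,250) hasn't moved, and the gripper is clear. Handing in.

```bash
python3 -c "
from station import env
print(env.sign_off())"
```

```text
the job is handed in; nothing more can be done
None
```

The spool, tin, pressing block and tape are each upright and flat in their own trays, the button jar is where it was, and the job was handed in at about 39 s.

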